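Raise the tray-lane barrier and push the bread tray home

TASK

Push the red-and-white barrier arm up past its balance point so that it stays raised on its own, then push the bread tray along the lane, under the raised barrier, until it is fully home against the blue end stop. Push gently with the fingers: do not strike or squeeze the barrier, do not lift or tip the tray, keep the bread in it, and leave the jar, the cup and the tin where they stand.

Things in the scene. Friction and masses are not known exactly. Their poses are not given: they have to be found in the camera images.
- lane: Fixed tray lane: white deck 20 mm high between two steel side rails (tops 32 mm high, 138 mm apart inside, outer faces at x = -81 and +81 mm), from y = -320 to +120 mm. Origin: on the table, mid-width, directly under the barrier arm. Own x points across the lane, away from the robot, to the barrier post; y along the lane to the end stop; z up.
- lane_stop (a point): Foot of the end stop's face at mid-width, on the deck 20 mm above the table, at y = +110 mm in the lane's axes. The blue end stop is 50 mm high.
- barrier_hinge (a point): Hinge axis of the barrier, along the lane's y, 120 mm above the table, at x = 115 mm, y = 0 in the lane's axes. It sits in a post of two steel cheeks (36 mm by 6 mm, 140 mm high) on a foot 75 mm by 100 mm, outside the far rail.
- barrier_tip (a point): Centre of the yellow round push bar (26 mm diameter, 46 mm long along the lane's y) on the arm's upturned free end. Barrier down: 210 mm from the hinge towards the robot and 45 mm higher, so 165 mm above the table, 14 mm outside the near rail, free below and in front. The arm is 16 mm wide, 20 mm high; a thin gate plate hangs to 55 mm below its centre line, 70 to 170 mm from the hinge.
- barrier (a joint): Angle of the red-and-white arm, rad: 0 = down, level, pointing to the robot; grows as the free end rises and swings away from the robot, to the stop at 1.4. A steel counterweight stands on a 65 mm crank above the hinge: below about 0.75 the arm falls back, beyond it goes up to 1.4 by itself and stays. About 1.1 to 1.7 N upwards at the free end starts it; less as it rises.
- tray: Loose aluminium bread tray on the lane's deck, before the barrier: 130 mm (own x) by 200 mm (own y, along the lane's y), walls 30 mm high, 4 mm thick, about 0.7 kg with bread. Origin: centre of its underside, 20 mm above the table. Fully home its leading wall touches the end stop and its origin is at y = +10 mm in the lane's axes. It slides with friction.
- loaf: Brown loaf lying loose in the leading half of the tray, 70 x 110 x 55 mm high; origin: centre of its underside, 4 mm above the tray's underside.
- roll: Golden round roll lying loose in the trailing half of the tray, 54 mm wide, 33 mm high; origin: centre of its underside.
- jar: Amber jar with a red lid, bystander, 60 mm wide, 85 mm high; origin: centre of its underside, on the table.
- cup: Blue cup, bystander, 72 mm wide, 80 mm high; origin: centre of its underside, on the table.
- tin: Plain metal tin, bystander, 60 mm wide, 80 mm high; origin: centre of its underside, on the table.

How it is judged:
On the way, in this order (a step that is already met when the one before it is completed fails the run):
1. the barrier stands raised by itself, untouched, with the tray still before it (value of joint barrier above 1.3 rad and contact force between the fingers and lane below 0.3 N and y of tray in the frame of lane below -0.09 m), for 0.2 s.
2. the tray has been pushed under the raised barrier and home against the end stop (value of joint barrier above 1.3 rad and y of tray in the frame of lane above 0.004 m and z of tray in the frame of lane below 0.025 m), for 0.2 s.
At the end, for the whole second after the job is handed in: The barrier stays up by itself at its stop (beyond 1.3 rad), the tray stands flat and at rest on the deck within 6 mm of the end stop with the loaf and the roll in it, and the jar, the cup and the tin are within 20 mm of where they stood (all of step 2 and velocity of joint barrier below 0.05 rad/s and linear speed of each of tray, loaf, roll below 0.02 m/s and angle between tray's own z axis and vertical below 0.05 rad and z of loaf in the frame of tray between -0.005 and 0.03 m and horizontal distance between each of loaf, roll and tray below 0.1 m and z of roll in the frame of tray between -0.005 and 0.03 m and distance of each of jar, cup, tin from where it was at the start of the episode below 0.02 m); the robot touches nothing.
It fails at once if the tray is lifted or tipped instead of being slid along the lane (height (world z) of tray above 0.035 m or angle between tray's own z axis and vertical above 0.15 rad).
It fails at once if bread is lifted, tipped over or knocked out of the tray ((z of loaf in the frame of tray above 0.03 m or z of loaf in the frame of tray below -0.02 m or angle between loaf's own z axis and vertical above 0.6 rad) or (z of roll in the frame of tray above 0.03 m or z of roll in the frame of tray below -0.02 m or angle between roll's own z axis and vertical above 0.6 rad)).
It fails at once if the lane or its barrier is struck, squeezed or forced (over 80 N from the fingers) (contact force between the fingers and lane above 80 N).
It fails at once if the jar, the cup or the tin is moved by more than 20 mm or tipped (distance of any of jar, cup, tin from where it was at the start of the episode above 0.02 m or angle between any of jar, cup, tin's own z axis and vertical above 0.3 rad).
It fails at once if the tray is pushed at the barrier before the barrier is up (value of joint barrier below 0.6 rad and y of tray in the frame of lane above -0.13 m).
It also fails if it takes over 61 s, if anything falls off the work surface, if the arm or the gripper's body presses on something with over 40 N, if the wrist force passes 120 N, or if a joint passes its speed limit or range.

ROBOT

A 6-joint arm with a two-finger parallel gripper is mounted at the origin on the work surface. World frame = base frame: x ahead of the robot, y to its left, z up, the work surface at z = 0. Lengths are in m, angles in rad, forces in N, time in s.
With the tool pointing down it reaches from about 0.15 to 0.775 m from the base axis. Payload 6.1 kg.
Tool frame: the origin (TCP) lies at the very end of the fingers, on their centre line; the grasp point (between the pads) lies 19 mm behind it (env.hold_point_z is the distance from the TCP to the grasp point, in m); y points along the fingers, z is the direction in which the jaws open and shut, and the axes are right-handed (so a half turn about y gives the same grasp; the last joint's range is limited). The gripper opens to 85 mm and grips with 20 to 120 N. Pads are 22 mm wide; open, the fingers measure 114 mm over their backs; the gripper's body (76 mm by 85 mm) begins 54 mm behind the grasp point. The pads swing forward as they close: fully open they stand 13 mm farther back than shut.
Start: joints at [-1.232, 0.126, -0.04, 1.405, 0, 1.571], TCP at [0.174, -0.495, 0.231] pointing down, gripper open.
Joint ranges: [-2.72, 2.72], [-0.95, 1.95], [-1.27, 1.35], [-1.78, 2.02], [-1.46, 1.47], [-3.14, 3.14]. Speed limits (rad/s): [2.39, 2.39, 3.01, 3.14, 3.14, 3.14].

INTERFACE

Orientations are given as [roll, pitch, yaw] about the fixed x, y, z axes, in that order (R = Rz(yaw) Ry(pitch) Rx(roll)).
In Python, from workcell import env gives the robot as it stands. Calls block until the motion is done:
- env.goto(position, orientation): joint-space move of the TCP to a pose.
- env.servo_line(position, ori=None, max_speed=0.15, max_force=None): straight line of the TCP; ori=None keeps the orientation; max_speed is the mean speed in m/s. With max_force (N) it stops when the force on the tool has changed by that much, and returns True; else False.
- env.move_j(angles): joint-space move.
- env.release() and env.gripper_close(strength=None): open the fingers fully, or close them until they stop; strength is the grip in N (None keeps the last).
- env.wait(seconds).
- env.solve_ik(position, orientation): joint angles nearest the present ones, or None.
- env.observe(): the state.
- env.get_image(name): name is "side" or "top"; returns (picture, depth): 480x640x3 uint8, red, green, blue; 480x640 float32, m along the optical axis (not along the pixel's ray), 0 where there is no reading.
- env.camera_params(name): a dict with "fov_y" (degrees; the focal length in pixels is half the picture's height over the tangent of half this angle, whatever the lens; pixels are square), "cx", "cy" (the principal point, pixels), "k1" (the pictures are not rectified: a ray, as slopes to the right and down, at radius r is drawn at 1 + k1 r^2 times it, then the intrinsics apply), "R" (3x3) and "t" (3): a world point X has camera coordinates R X + t. Camera axes: x right, y down, z forward; pixel columns grow to the right and rows downward; lengths in m; the calibration is good to about 2 mm. A picture is of the moment at which its call begins. camera_params takes no time and is no camera call.
A pose or a line that the arm cannot do raises env.Unreachable and nothing moves.
- env.close_job(): hands the job in, once; it reports no verdict.
The state is a dict: "clock": time; "joints": joint angles; "joint_vel": joint speeds; "tau": joint torques, N m; "eef_pos": TCP position; "tool_rot": TCP orientation; "wrist_force": force on the tool from outside, world axes, zero at the start; "torque": the same for the moment, N m; "opening": finger opening in m.
Only numpy, scipy, OpenCV 4.12 (cv2) and the standard library are available. Lean on these libraries where they do the work, as an engineer would, in place of code of your own. Each camera call takes 0.05 s, during which the arm holds its last target.

## Working session

There is one attempt and no reset: what is moved stays moved. The work goes in short steps, each a Python script; the robot and the scene stay as the last script left them, time stands still between calls to the robot, and variables do not carry over. Pictures are saved under pics/ and viewed, and the job is handed in when it is done.

```bash
mkdir -p pics; ls; python3 - <<'E'
from workcell import env
import cv2,numpy as np
print(env.observe()); print(env.hold_point_z)
for n in ("side","top"):
    im,d=env.get_image(n); cv2.imwrite(f"pics/{n}0.png",im[:,:,::-1]); np.savez(f"{n}0.npz",im=im,d=d)
    print(n,env.camera_params(n))
E
```

```text
pics
{'clock': 0.0, 'joints': array([-1.23197407e+00,  1.26405875e-01, -4.05874260e-02,  1.40536353e+00,
        6.42180822e-06,  1.57077266e+00]), 'joint_vel': array([0.00104784, 0.00210662, 0.00257398, 0.00075928, 0.00045216,
       0.00045963]), 'tau': array([ 1.80043758e-04, -4.35909534e+01,  3.52927315e+01,  1.72463752e-02,
       -1.22040742e-04, -5.60082061e-07]), 'eef_pos': array([ 0.17437294, -0.49479238,  0.23052429]), 'tool_rot': array([-1.57235683e+00,  6.45873091e-06, -2.80274675e+00]), 'wrist_force': array([ 1.13884189, -0.41544538, -0.12799054]), 'torque': array([-0.0025675 , -0.01604411,  0.00127719]), 'opening': 0.08559104025074737}
0.0187
side {'fov_y': 49.26961805776738, 'cx': 321.8836129816532, 'cy': 236.30217417749054, 'k1': -0.021136768704734417, 'R': array([[ 0.87476038, -0.48414197,  0.02002057],
       [-0.36223993, -0.68082951, -0.63659517],
       [ 0.32183304,  0.54961599, -0.77093824]]), 't': array([-0.52072271,  0.35182759,  0.76581731])}
top {'fov_y': 47.70784753175673, 'cx': 325.87447401454745, 'cy': 239.15502438441274, 'k1': -0.039043071000694714, 'R': array([[ 0.0643771 , -0.99792268, -0.00243172],
       [-0.97670932, -0.06250843, -0.20525985],
       [ 0.20468146,  0.01558912, -0.97870449]]), 't': array([0.04405294, 0.66026198, 1.0002106 ])}
```

View pics/side0.png

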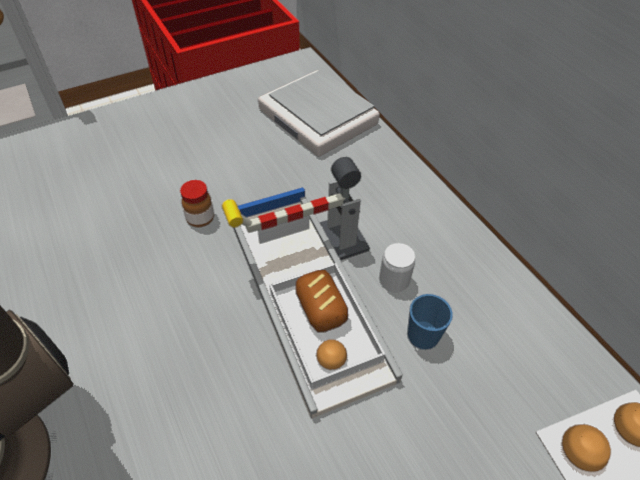

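View pics/top0.png

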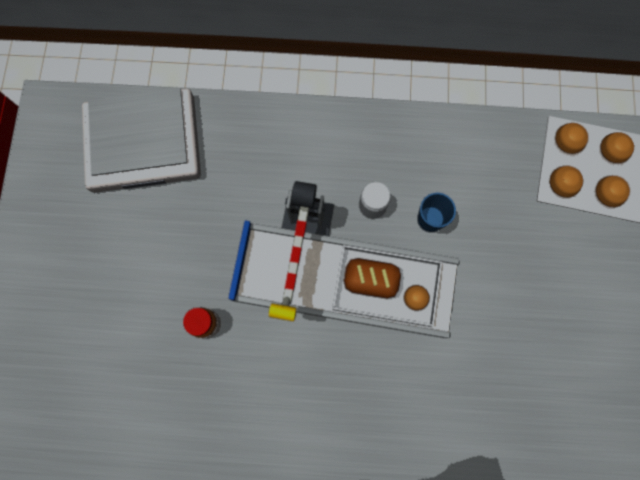

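The side view shows the yellow push bar at about (232,212), the blue stop at (270,203), the tray around (325,325) and the jar at (197,203). In the top view the bar is at (283,312), the stop at (240,261), the tray spans columns 338–438, and the lane's near end has corners at (458,260) and (448,334). Next I'll turn these into positions.

```bash
cat > h.py <<'E'
import numpy as np,cv2
from workcell import env
def K(p):
    f=240/np.tan(np.radians(p['fov_y'])/2); return f
def ray(n,uv):
    p=env.camera_params(n);f=K(p)
    k=np.array([[f,0,p['cx']],[0,f,p['cy']],[0,0,1.]])
    q=cv2.undistortPoints(np.array(uv,float).reshape(-1,1,2),k,np.array([p['k1'],0,0,0.])).reshape(-1,2)
    d=np.c_[q,np.ones(len(q))]@p['R']; c=-p['R'].T@p['t']
    return c,d
def plane(n,uv,z):
    c,d=ray(n,uv); return c+d*((z-c[2])/d[:,2])[:,None]
def depthpts(n,uv,D):
    c,d=ray(n,uv); uv=np.array(uv,float).round().astype(int).reshape(-1,2)
    return c+d*D[uv[:,1],uv[:,0]][:,None]
def tri(uva,uvb):
    ca,da=ray('side',uva);cb,db=ray('top',uvb)
    A=np.c_[da[0],-db[0]];s=np.linalg.lstsq(A,cb-ca,rcond=None)[0]
    pa=ca+s[0]*da[0];pb=cb+s[1]*db[0]
    return (pa+pb)/2,np.linalg.norm(pa-pb)
def mask(im,lo,hi):
    return cv2.inRange(cv2.cvtColor(im,cv2.COLOR_RGB2HSV),np.array(lo),np.array(hi))
def cent(m):
    n,l,s,c=cv2.connectedComponentsWithStats(m); i=1+np.argmax(s[1:,4]); return c[i],s[i],(l==i)
def pix(m):
    v,u=np.nonzero(m); return np.c_[u,v]
E
python3 - <<'E'
from h import *
np.set_printoptions(precision=4,suppress=True)
I={n:np.load(f"{n}0.npz") for n in("side","top")}
R={'yellow':((24,150,100),(34,255,255)),'blue':((105,170,60),(125,255,255)),'red':((0,170,80),(4,255,255))}
for k,(lo,hi) in R.items():
    cs={}
    for n in I:
        c,s,m=cent(mask(I[n]['im'],lo,hi)); cs[n]=c
        P=depthpts(n,pix(m),I[n]['d']); print(k,n,c,s,'depth pts med',np.median(P,0),'min',np.percentile(P,2,0),'max',np.percentile(P,98,0))
        if k=='blue': print(cv2.minAreaRect(pix(m).astype(np.float32)))
    print(k,tri(cs['side'],cs['top']))
# lane: deck points by depth top view
for n in I:
    D=I[n]['d']; h,w=D.shape; uu,vv=np.meshgrid(np.arange(w),np.arange(h))
    P=depthpts(n,np.c_[uu.ravel(),vv.ravel()],D).reshape(h,w,3); np.save(n+'P.npy',P)
    for (u,v) in ([(325,385),(350,400),(290,230)] if n=='side' else [(445,300),(270,265),(325,270),(300,400)]): print(n,u,v,P[v,u])
E
```

```text
yellow side [232.0573 212.7249] [223 200  20  27 349] depth pts med [0.5004 0.1443 0.1752] min [0.4893 0.1287 0.1594] max [0.5129 0.1722 0.1789]
yellow top [282.0262 311.9215] [269 304  27  17 344] depth pts med [0.5011 0.1513 0.1761] min [0.4897 0.1304 0.1691] max [0.5128 0.173  0.1804]
yellow (array([0.5021, 0.1524, 0.1664]), np.float64(0.0006416588200802212))
blue side [269.9496 199.4748] [239 189  65  26 238] depth pts med [0.611  0.2557 0.0494] min [0.5524 0.2428 0.0351] max [0.6836 0.2652 0.0528]
((271.7410888671875, 201.00830078125), (9.197853088378906, 66.19402313232422), 73.53998565673828)
blue top [239.2494 260.3501] [230 221  20  79 417] depth pts med [0.6062 0.256  0.0496] min [0.5312 0.2452 0.0417] max [0.6829 0.2668 0.0539]
((239.26454162597656, 260.05474853515625), (5.335280895233154, 79.21878814697266), 11.68936824798584)
blue (array([0.61  , 0.2551, 0.049 ]), np.float64(0.00807798984233555))
red side [215.872   44.8336] [ 133    0  167   89 5758] depth pts med [ 0.7626  0.9764 -0.0604] min [ 0.648   0.9656 -0.3447] max [ 1.0411  1.4766 -0.0126]
red top [197.0339 321.3542] [184 308  27  28 590] depth pts med [0.479  0.3181 0.0854] min [0.4552 0.2948 0.0808] max [0.5025 0.3411 0.0895]
red (array([0.4997, 0.2208, 0.4389]), np.float64(0.073835787183012))
side 325 385 [ 0.5265 -0.134   0.017 ]
side 350 400 [ 0.5507 -0.1733  0.0116]
side 290 230 [0.6024 0.1388 0.0798]
top 445 300 [ 0.5567 -0.1611  0.0182]
top 270 265 [0.6046 0.1971 0.0233]
top 325 270 [0.602  0.0847 0.0203]
top 300 400 [0.3422 0.1175 0.002 ]
```

```bash
python3 - <<'E'
import numpy as np,cv2
a=np.load('top0.npz')['im'][190:350,180:480,::-1]; cv2.imwrite('pics/topz.png',cv2.resize(a,None,fx=2.6,fy=2.6,interpolation=cv2.INTER_CUBIC))
b=np.load('side0.npz')['im'][150:420,170:470,::-1]; cv2.imwrite('pics/sidez.png',cv2.resize(b,None,fx=2.2,fy=2.2,interpolation=cv2.INTER_CUBIC))
E
```

```text
(no output)
```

View pics/topz.png

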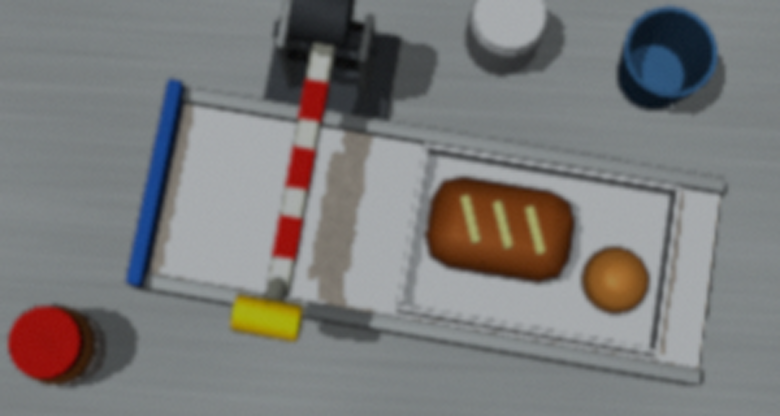

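View pics/sidez.png

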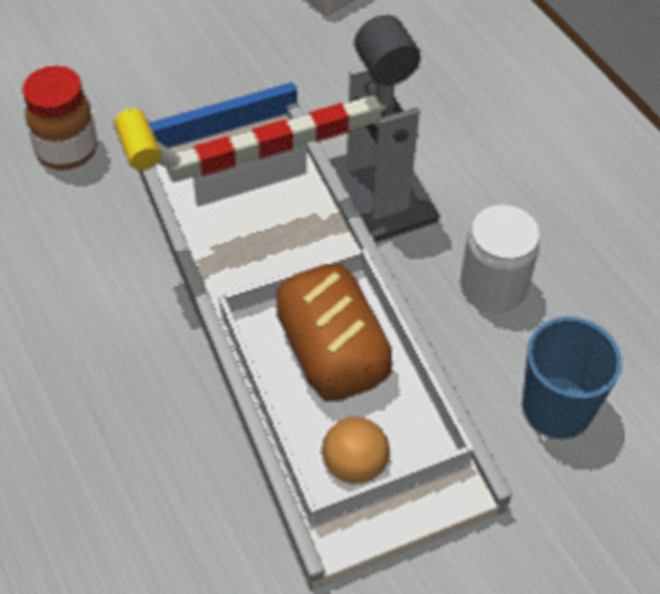

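The zooms show the rail ends at about (459,261) and (450,336) in the top view, plus the tray's walls, with a short stretch of free deck behind its trailing wall. I'll fit the lane frame to these points.

```bash
python3 - <<'E'
from h import *
np.set_printoptions(precision=4,suppress=True)
Z=lambda u,v:(180+(u)/2.6-.3,190+(v)/2.6-.3)
S=lambda u,v:(170+u/2.2-.3,150+v/2.2-.3)
rail=plane('top',[Z(727,187),Z(703,378)],.032)
print('rail end corners',rail, np.linalg.norm(rail[0]-rail[1]))
print('side rail ends',plane('side',[S(508,500),S(315,578)],.032))
bl=plane('top',[Z(175,83),Z(135,284)],.07); print('blue ends top (z=.07)',bl,np.linalg.norm(bl[0]-bl[1]))
bl5=plane('side',[S(296,90)],.07);print('side blue far',bl5)
# railing direction: far rail outer edge, near rail outer edge
for a,b in [((190,92),(727,181)),((150,287),(703,382))]:
    q=plane('top',[Z(*a),Z(*b)],.032);d=q[0]-q[1];print('yaw of lane y',np.degrees(np.arctan2(d[1],d[0]))-90)
d=rail[0]-rail[1];print('yaw of lane x',np.degrees(np.arctan2(d[1],d[0])))
tr=[(430,148),(676,190),(653,352),(402,312)]
T=plane('top',[Z(*p) for p in tr],.05);print('tray rim corners',T,T.mean(0))
# depth based: loaf, cup etc
Pt=np.load('topP.npy')
m=(Pt[...,2]>.155)&(Pt[...,1]<.3)&(Pt[...,0]<.8)&(Pt[...,0]>.3);
tip=np.array([.5021,.1524]);
for yaw in (-6,-8,-9,-10,-11):
    a=np.radians(yaw);ex=np.array([np.cos(a),np.sin(a)]);ey=np.array([-ex[1],ex[0]])
    o=tip+.095*ex; print(yaw,o,[((p[:2]-o)@ex,(p[:2]-o)@ey) for p in (*rail,*bl,*T)])
E
```

```text
rail end corners [[ 0.6346 -0.1856  0.032 ]
 [ 0.4866 -0.1698  0.032 ]] 0.14881279898037014
side rail ends [[ 0.637  -0.186   0.032 ]
 [ 0.4849 -0.1695  0.032 ]]
blue ends top (z=.07) [[0.6812 0.2446 0.07  ]
 [0.5268 0.2599 0.07  ]] 0.15517855440134454
side blue far [[0.678  0.2258 0.07  ]]
yaw of lane y -5.955374631986743
yaw of lane y -6.02939831396445
yaw of lane x -6.123320882884916
tray rim corners [[ 0.6472  0.0473  0.05  ]
 [ 0.6265 -0.1424  0.05  ]
 [ 0.5027 -0.128   0.05  ]
 [ 0.5206  0.0611  0.05  ]] [ 0.5743 -0.0405  0.05  ]
-6 [0.5966 0.1425] [(np.float64(0.0721118292823107), np.float64(-0.3223400170733684)), (np.float64(-0.07670062500057995), np.float64(-0.32201971928282735)), (np.float64(0.07350752338931099), np.float64(0.11039489508923686)), (np.float64(-0.0816681339249456), np.float64(0.1094466740288054)), (np.float64(0.060283098791552116), np.float64(-0.08934898562320784)), (np.float64(0.059549530045111), np.float64(-0.28013955561115295)), (np.float64(-0.06507571507187446), np.float64(-0.27877659595145027)), (np.float64(-0.06705750872220573), np.float64(-0.0888698798
[... 1599 characters left out ...]
0.04570213683000608), np.float64(-0.2760100975790748)), (np.float64(-0.06092632578559296), np.float64(-0.08670422763840892))]
-11 [0.5954 0.1343] [(np.float64(0.09956970192477316), np.float64(-0.30654866038827266)), (np.float64(-0.04870439183369783), np.float64(-0.31919944141065243)), (np.float64(0.06324475231195026), np.float64(0.12466120754385605)), (np.float64(-0.09125777186660287), np.float64(0.11019214508125519)), (np.float64(0.06747947692514156), np.float64(-0.07547517194637951)), (np.float64(0.08337719346579953), np.float64(-0.26560366094322513)), (np.float64(-0.04089260472960208), np.float64(-0.2751076935597962)), (np.float64(-0.059418317950639024), np.float64(-0.08609635455337679))]
```

```bash
cat >> h.py <<'E'
YAW=np.radians(-6.05)
ex=np.array([np.cos(YAW),np.sin(YAW),0]);ey=np.array([-ex[1],ex[0],0]);ez=np.array([0,0,1.])
O=np.array([.594,.1415,0])
def W(x,y,z): return O+x*ex+y*ey+z*ez
def L(P): P=np.asarray(P)-O; return np.stack([P@ex,P@ey,P@ez],-1)
E
python3 - <<'E'
from h import *
np.set_printoptions(precision=4,suppress=True)
S=lambda u,v:(170+u/2.2-.3,150+v/2.2-.3)
for n in('side','top'):
    P=L(np.load(n+'P.npy'))
    m=(abs(P[...,1])<.04)&(P[...,2]>.06)&(P[...,0]<-.02)&(P[...,0]>-.15)
    q=P[m]; 
    for lo in np.arange(-.13,-.02,.01):
        r=q[(q[:,0]>=lo)&(q[:,0]<lo+.01)]
        if len(r): print(n,round(lo,3),len(r),r.min(0),r.max(0))
print('yellow',L(np.array([.5021,.1524,.1664])))
a=np.load('side0.npz')['im'][180:260,200:300,::-1]; cv2.imwrite('pics/tipz.png',cv2.resize(a,None,fx=7,fy=7,interpolation=cv2.INTER_CUBIC))
E
```

```text
side -0.11 109 [-0.106  -0.0227  0.1575] [-0.1     0.0249  0.1777]
side -0.1 174 [-0.1    -0.0234  0.1545] [-0.0901  0.0272  0.1794]
side -0.09 130 [-0.0899 -0.0231  0.1531] [-0.0804  0.0239  0.1785]
side -0.08 64 [-0.0794 -0.0071  0.1129] [-0.0703  0.005   0.1543]
side -0.07 72 [-0.0698 -0.0078  0.1117] [-0.0601  0.0083  0.1431]
side -0.06 104 [-0.06   -0.0076  0.0667] [-0.05    0.0089  0.1318]
side -0.05 150 [-0.0498 -0.0083  0.0641] [-0.04    0.0123  0.1322]
side -0.04 150 [-0.0399 -0.0082  0.0632] [-0.03    0.0093  0.133 ]
side -0.03 150 [-0.03   -0.0091  0.0634] [-0.02    0.0093  0.1333]
top -0.11 100 [-0.1061 -0.0214  0.164 ] [-0.1001  0.0237  0.1775]
top -0.1 163 [-0.1    -0.0216  0.161 ] [-0.09    0.0241  0.182 ]
top -0.09 133 [-0.0899 -0.0216  0.1629] [-0.0804  0.0241  0.1801]
top -0.08 40 [-0.0795 -0.0059  0.1115] [-0.07    0.008   0.1575]
top -0.07 48 [-0.07   -0.0066  0.1136] [-0.0602  0.0091  0.1421]
top -0.06 53 [-0.06   -0.0066  0.1126] [-0.0502  0.0092  0.1348]
top -0.05 56 [-0.0496 -0.0071  0.11  ] [-0.0401  0.0098  0.1336]
top -0.04 53 [-0.0398 -0.007   0.1133] [-0.0302  0.0094  0.1374]
top -0.03 55 [-0.03   -0.007   0.1132] [-0.0202  0.0099  0.1339]
yellow [-0.0925  0.0012  0.1664]
```

```bash
cat >> h.py <<'E'
from scipy.spatial.transform import Rotation as Ro
H=np.array([.115+.0025,.120]); B0=np.array([-.0925,.1660])   # lane x,z
def toolori(delta,yaw_extra=0,s=1):
    a=YAW+yaw_extra; e1=np.array([np.cos(a),np.sin(a),0]);e2=s*np.array([-np.sin(a),np.cos(a),0])
    f=np.cos(delta)*e1-np.sin(delta)*ez
    M=np.c_[np.cross(f,e2),f,e2]
    return Ro.from_matrix(M).as_euler('xyz')
D0=np.radians(15)
def pose(th,gap=0.,back=0.,past=.007,half=.011,s=1,ye=0):
    # TCP for barrier angle th; gap below the bar along finger normal, back along finger
    d=D0; f=np.array([np.cos(d),-np.sin(d)]);n=np.array([np.sin(d),np.cos(d)])
    p=B0-(.013+half+gap)*n+(past-back)*f
    c,s_=np.cos(th),np.sin(th); r=p-H; r=np.array([c*r[0]+s_*r[1],-s_*r[0]+c*r[1]]) # free end rises
    q=H+r
    return W(q[0],.0012,q[1]),toolori(D0+th,ye,s)
E
python3 - <<'E'
from h import *
np.set_printoptions(precision=3,suppress=True)
for s in(1,-1):
  for ye in(0,np.radians(12)):
    print(s,ye)
    for a in [dict(th=0,gap=.012,back=.08),dict(th=0,gap=.005),*[dict(th=t) for t in np.arange(0,1.01,.2)],dict(th=.9,back=.08)]:
        p,o=pose(s=s,ye=ye,**a); print(p,o,env.solve_ik(p,o))
for s in (1,-1):
  for y in (-.33,-.20,-.105):
    p=W(0,y,.03);print('tray',p,env.solve_ik(p,toolori(np.pi/2,0,s)))
E
```

```text
1 0
[0.423 0.161 0.15 ] [-1.571 -1.309 -0.106] None
[0.501 0.153 0.136] [-1.571 -1.309 -0.106] None
[0.503 0.152 0.141] [-1.571 -1.309 -0.106] None
[0.511 0.152 0.182] [-1.571 -1.109 -0.106] [ 0.626 -0.407 -1.12  -0.123 -0.641  0.381]
[0.527 0.15  0.221] [-1.571 -0.909 -0.106] [ 0.533 -0.392 -0.852  0.311 -0.49   0.428]
[0.551 0.147 0.256] [-1.571 -0.709 -0.106] [ 0.436 -0.278 -0.574  0.642 -0.342  0.428]
[0.581 0.144 0.285] [-1.571 -0.509 -0.106] [ 0.349 -0.111 -0.278  0.94  -0.216  0.403]
[0.616 0.14  0.308] [-1.571 -0.309 -0.106] [ 0.277  0.096  0.05   1.237 -0.114  0.366]
[0.566 0.146 0.371] [-1.571 -0.409 -0.106] [ 0.338 -0.045  0.012  1.255 -0.172  0.411]
1 0.20943951023931956
[0.423 0.161 0.15 ] [-1.571 -1.309  0.104] None
[0.501 0.153 0.136] [-1.571 -1.309  0.104] None
[0.503 0.152 0.141] [-1.571 -1.309  0.104] None
[0.511 0.152 0.182] [-1.571 -1.109  0.104] [ 0.464 -0.492 -1.188 -0.207 -0.321  0.166]
[0.527 0.15  0.221] [-1.571 -0.909  0.104] [ 0.402 -0.458 -0.907  0.235 -0.234  0.187]
[0.551 0.147 0.256] [-1.571 -0.709  0.104] [ 0.34  -0.323 -0.615  0.584 -0.153  0.181]
[0.
[... 1343 characters left out ...]
0.153 -2.961]
[0.581 0.144 0.285] [-1.571  0.509 -3.038] [ 0.287 -0.138 -0.306  0.901 -0.089 -2.981]
[0.616 0.14  0.308] [-1.571  0.309 -3.038] [ 0.244  0.082  0.032  1.215 -0.042 -3.008]
[0.566 0.146 0.371] [-1.571  0.409 -3.038] [ 0.289 -0.067 -0.012  1.223 -0.073 -2.972]
tray [ 0.559 -0.187  0.03 ] [-0.322  0.317 -0.248  1.005  0.    -0.217]
tray [ 0.573 -0.057  0.03 ] [-0.1    0.293 -0.281  0.996  0.     0.006]
tray [0.583 0.037 0.03 ] [ 0.064  0.308 -0.261  1.001  0.     0.169]
tray [ 0.559 -0.187  0.03 ] [-0.322  0.317 -0.248  1.005  0.     2.925]
tray [ 0.573 -0.057  0.03 ] [-0.1    0.293 -0.281  0.996  0.    -3.136]
tray [0.583 0.037 0.03 ] [ 0.064  0.308 -0.261  1.001  0.    -2.972]
```

```bash
cat >> h.py <<'E'
D0=np.radians(38);D1=np.radians(64)
def pose(th,gap=0.,back=0.,past=.006,half=.011,s=1,ye=0,d=None):
    if d is None: d=D0+(D1-D0)*min(th,.9)/.9
    f=np.array([np.cos(d),-np.sin(d)]);n=np.array([np.sin(d),np.cos(d)])
    r=B0-H;c,s_=np.cos(th),np.sin(th)
    b=H+np.array([c*r[0]+s_*r[1],-s_*r[0]+c*r[1]])
    q=b-(.013+half+gap)*n+(past-back)*f
    return W(q[0],.0012,q[1]),toolori(d,ye,s)
E
python3 - <<'E'
from h import *
np.set_printoptions(precision=3,suppress=True)
for ye in(0,np.radians(12)):
  for d in (25,30,35,40,45):
    out=[]
    for a in [dict(th=0,gap=.010,back=.08),dict(th=0,gap=.01,back=0.06),dict(th=0)]:
        p,o=pose(ye=ye,d=np.radians(d),**a); out.append(env.solve_ik(p,o))
    print(ye,d,*out)
for t in np.arange(0,1.01,.2): p,o=pose(t,ye=.15);print(p,env.solve_ik(p,o))
E
```

```text
0 25 [ 0.885 -0.545 -1.197  0.053 -0.86   0.573] [ 0.826 -0.501 -1.215 -0.051 -0.814  0.517] [ 0.665 -0.347 -1.223 -0.3   -0.683  0.389]
0 30 [ 0.844 -0.554 -1.108  0.228 -0.782  0.61 ] [ 0.79  -0.516 -1.127  0.135 -0.743  0.559] [ 0.642 -0.378 -1.144 -0.1   -0.63   0.434]
0 35 [ 0.798 -0.544 -1.022  0.369 -0.699  0.629] [ 0.75  -0.511 -1.043  0.287 -0.667  0.584] [ 0.616 -0.385 -1.066  0.069 -0.572  0.468]
0 40 [ 0.748 -0.522 -0.939  0.489 -0.615  0.635] [ 0.707 -0.492 -0.96   0.416 -0.59   0.596] [ 0.588 -0.376 -0.989  0.215 -0.512  0.491]
0 45 [ 0.696 -0.49  -0.857  0.596 -0.533  0.631] [ 0.662 -0.462 -0.879  0.53  -0.513  0.598] [ 0.558 -0.355 -0.913  0.345 -0.451  0.505]
0.20943951023931956 25 None None None
0.20943951023931956 30 [ 0.678 -0.701 -1.196  0.108 -0.49   0.313] [ 0.624 -0.647 -1.211  0.023 -0.445  0.279] [ 0.484 -0.463 -1.216 -0.197 -0.327  0.197]
0.20943951023931956 35 [ 0.642 -0.674 -1.102  0.256 -0.433  0.33 ] [ 0.595 -0.629 -1.119  0.18  -0.397  0.298] [ 0.47  -0.467 -1.134 -0.024 -0.298  0.216]
0.20943951023931956 40 [ 0.604 -0.633 -1.01   0.386 -0.376  0.338] [ 0.565 -0.594 -1.029  0.318 -0.348  0.309] [ 0.455 -0.451 -1.051  0.129 -0.266  0.231]
0.20943951023931956 45 [ 0.566 -0.583 -0.919  0.505 -0.321  0.339] [ 0.534 -0.549 -0.939  0.443 -0.299  0.313] [ 0.439 -0.422 -0.969  0.267 -0.234  0.241]
[0.492 0.154 0.143] [ 0.504 -0.442 -1.071  0.088 -0.357  0.296]
[0.503 0.152 0.185] [ 0.458 -0.423 -0.888  0.343 -0.294  0.295]
[0.522 0.15  0.224] [ 0.405 -0.354 -0.698  0.554 -0.231  0.28 ]
[0.548 0.148 0.258] [ 0.353 -0.254 -0.501  0.741 -0.174  0.256]
[0.58  0.144 0.286] [ 0.305 -0.13  -0.294  0.917 -0.125  0.229]
[0.618 0.14  0.306] [ 0.269 -0.027 -0.135  1.019 -0.098  0.202]
```

```bash
sed -i 's/^D0=np.radians(38)/D0=np.radians(35)/' h.py; python3 - <<'E'
from h import *
np.set_printoptions(precision=4,suppress=True)
env.gripper_close()
p,o=pose(0,gap=.012,back=.07); env.goto(p,o)
p,o=pose(0,gap=.010,back=.0); print(env.servo_line(p,o,max_speed=.08,max_force=6))
ob=env.observe();print(ob['clock'],ob['eef_pos'],p,ob['wrist_force'],ob['opening'])
im,d=env.get_image('side'); cv2.imwrite('pics/s1.png',im[:,:,::-1])
im,d=env.get_image('top'); cv2.imwrite('pics/t1.png',im[:,:,::-1])
b=np.hstack([cv2.resize(cv2.imread('pics/s1.png')[100:320,120:400],None,fx=1.4,fy=1.4),cv2.resize(cv2.imread('pics/t1.png')[180:400,180:460],None,fx=1.4,fy=1.4)]);cv2.imwrite('pics/c1.png',b)
E
```

```text
False
4.3833 [0.4876 0.154  0.1349] [0.4876 0.154  0.1347] [-0.2624  0.1207  0.3994] 0.00020414343306900722
```

View pics/c1.png

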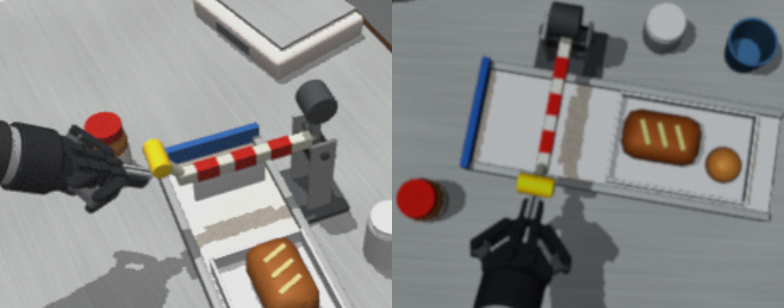

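The closed fingertips sit centred just under the yellow bar (about (535,190) in the combined picture), and the arm is still level. I'll raise it along its arc.

```bash
python3 - <<'E'
from h import *
np.set_printoptions(precision=3,suppress=True)
for th in np.arange(0,.61,.1):
    p,o=pose(th); st=env.servo_line(p,o,max_speed=.06,max_force=10)
    ob=env.observe();print(round(th,2),st,ob['clock'],ob['wrist_force'])
    if st: break
im,d=env.get_image('side'); cv2.imwrite('pics/s2.png',im[:,:,::-1])
im2,d2=env.get_image('top'); cv2.imwrite('pics/t2.png',im2[:,:,::-1])
for n,i,dd in(('side',im,d),('top',im2,d2)):
    c,s,m=cent(mask(i,(24,150,100),(34,255,255)));P=L(depthpts(n,pix(m),dd));print(n,s[4],np.median(P,0))
b=np.hstack([cv2.resize(cv2.imread('pics/s2.png')[100:320,120:400],None,fx=1.4,fy=1.4),cv2.resize(cv2.imread('pics/t2.png')[180:400,180:460],None,fx=1.4,fy=1.4)]);cv2.imwrite('pics/c2.png',b)
E
```

```text
0.0 False 4.8 [ 0.134  1.262 -1.129]
0.1 False 5.3083 [-0.098  0.46  -0.988]
0.2 False 5.8167 [-0.77   0.181 -1.541]
0.3 False 6.325 [-0.738  0.103 -0.813]
0.4 False 6.8333 [-0.755  0.452 -0.033]
0.5 False 7.3417 [ 0.15  -0.228 -0.48 ]
0.6 False 7.85 [ 0.611 -0.43  -0.195]
side 405 [-0.033 -0.009  0.286]
top 414 [-0.033 -0.     0.287]
```

View pics/c2.png

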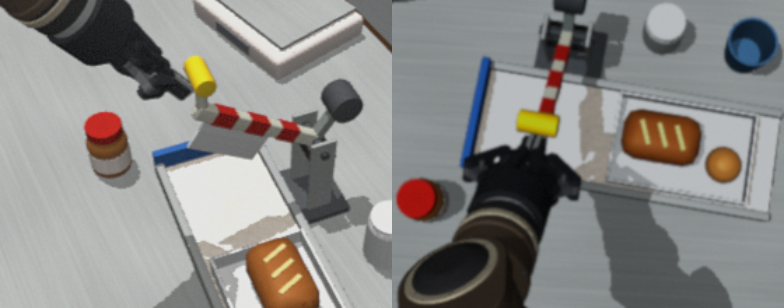

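The bar is resting on the fingertips and measures 0.61 rad, matching the command. I'll continue past the balance point, then back away.

```bash
python3 - <<'E'
from h import *
np.set_printoptions(precision=3,suppress=True)
for th in np.arange(.7,1.0,.1):
    p,o=pose(th); st=env.servo_line(p,o,max_speed=.05,max_force=10)
    ob=env.observe();print(round(th,2),st,ob['clock'],ob['wrist_force'])
    if st: break
env.wait(.6)
im,d=env.get_image('side'); cv2.imwrite('pics/s3.png',im[:,:,::-1])
im2,d2=env.get_image('top'); cv2.imwrite('pics/t3.png',im2[:,:,::-1])
for n,i,dd in(('side',im,d),('top',im2,d2)):
    c,s,m=cent(mask(i,(24,150,100),(34,255,255)));P=L(depthpts(n,pix(m),dd));q=np.median(P,0);print(n,s[4],q)
b=np.hstack([cv2.resize(cv2.imread('pics/s3.png')[60:320,120:400],None,fx=1.4,fy=1.4),cv2.resize(cv2.imread('pics/t3.png')[140:400,180:460],None,fx=1.4,fy=1.4)]);cv2.imwrite('pics/c3.png',b)
E
```

```text
0.7 False 8.525 [0.212 0.502 0.346]
0.8 False 9.1 [-0.062  0.014 -0.801]
0.9 False 9.675 [-0.622 -0.686  0.252]
1.0 False 10.2583 [-0.421  0.151  0.438]
side 427 [ 0.122 -0.009  0.344]
top 468 [ 0.122 -0.001  0.345]
```

View pics/c3.png

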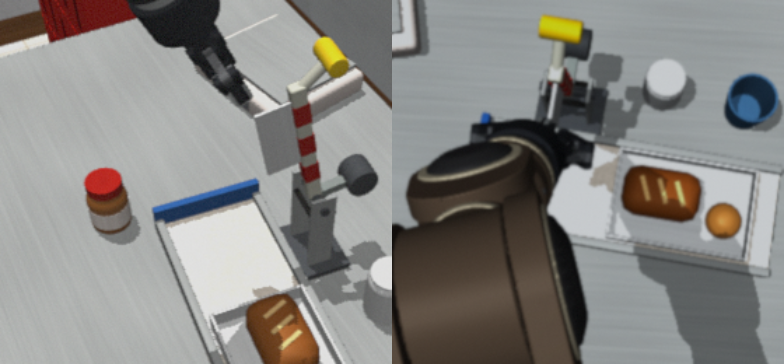

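Barrier is up: the bar is at lane (0.122, 0.34), which matches 1.4 rad, and the fingertips are no longer touching it. I'll retreat away from the gate, then check the tray with the arm out of view.

```bash
python3 - <<'E'
from h import *
np.set_printoptions(precision=4,suppress=True)
print(L(env.observe()['eef_pos']))
p=L(env.observe()['eef_pos']); print(env.servo_line(W(-.12,p[1],p[2]+.0),max_speed=.12,max_force=10))
o=toolori(np.pi/2); print(env.solve_ik(W(0,-.335,.13),o))
env.goto(W(0,-.335,.16),o)
ob=env.observe();print(ob['clock'],L(ob['eef_pos']))
for n in('side','top'):
    im,d=env.get_image(n); cv2.imwrite(f'pics/{n}4.png',im[:,:,::-1]); np.savez(n+'4.npz',im=im,d=d)
b=np.hstack([cv2.resize(cv2.imread('pics/side4.png')[100:400,120:400],None,fx=1.4,fy=1.4),cv2.resize(cv2.imread('pics/top4.png')[140:440,190:470],None,fx=1.4,fy=1.4)]);cv2.imwrite('pics/c4.png',b)
E
```

```text
[0.0238 0.0012 0.3057]
False
[-0.3304  0.2663 -0.0894  1.2151  0.     -0.2248]
13.75 [ 0.0002 -0.3342  0.1606]
```

View pics/c4.png

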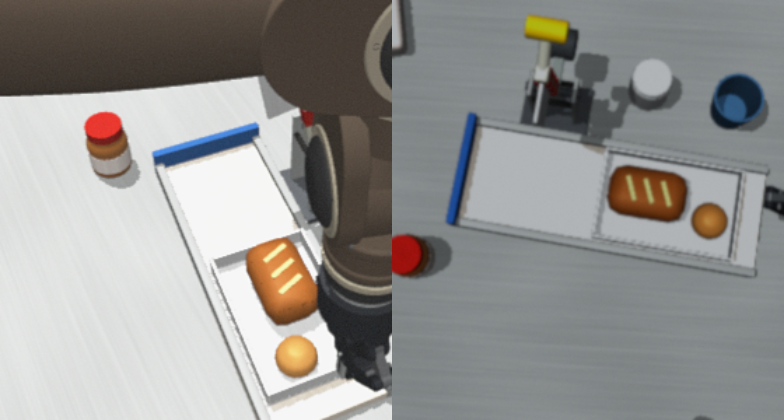

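Barrier still raised, tray still before it (trailing wall at about (737,215)), and the tool is above the free deck behind it. Now I'll lower behind the wall and push.

```bash
python3 - <<'E'
from h import *
np.set_printoptions(precision=3,suppress=True)
def st(t):
    ob=env.observe();print(t,ob['clock'],L(ob['eef_pos']),'F',ob['wrist_force']@np.c_[ex,ey,ez])
x=-.002
print(env.servo_line(W(x,-.335,.032),max_speed=.1,max_force=8)); st('down')
print(env.servo_line(W(x,-.26,.032),max_speed=.04,max_force=15)); st('first')
for n in('side','top'):
    im,d=env.get_image(n); cv2.imwrite(f'pics/{n}5.png',im[:,:,::-1])
b=np.hstack([cv2.resize(cv2.imread('pics/side5.png')[100:400,120:400],None,fx=1.4,fy=1.4),cv2.resize(cv2.imread('pics/top5.png')[140:440,190:470],None,fx=1.4,fy=1.4)]);cv2.imwrite('pics/c5.png',b)
E
```

```text
False
down 15.2833 [-0.001 -0.335  0.033] F [-0.774  0.028 -0.296]
False
first 17.3083 [-0.002 -0.26   0.032] F [-0.253 -2.518  0.536]
```

View pics/c5.png

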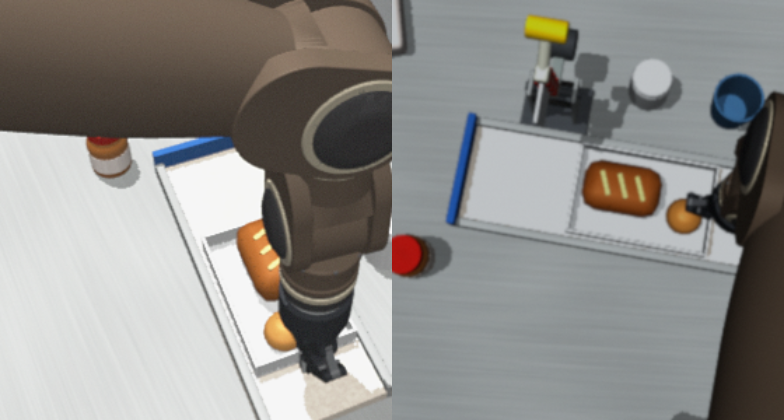

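The tray slides cleanly at about 2.5 N with the fingers central. I'll push most of the way and check the wrist's clearance to the raised barrier.

```bash
python3 - <<'E'
from h import *
np.set_printoptions(precision=3,suppress=True)
def st(t):
    ob=env.observe();print(t,ob['clock'],L(ob['eef_pos']),'F',ob['wrist_force']@np.c_[ex,ey,ez])
x=-.002
print(env.servo_line(W(x,-.14,.032),max_speed=.04,max_force=15)); st('first')
for n in('side','top'):
    im,d=env.get_image(n); cv2.imwrite(f'pics/{n}6.png',im[:,:,::-1]); P=L(depthpts(n,pix(np.ones((480,640))),d))
    m=(P[:,0]>-.1)&(P[:,0]<.2)&(P[:,2]>.12)&(P[:,2]<.5)
    for z in np.arange(.12,.45,.05):
        q=P[m&(P[:,2]>=z)&(P[:,2]<z+.05)]; 
        r=q[q[:,1]<-.03]; g=q[q[:,1]>-.03]
        if len(r): print(n,round(z,2),'robot ymax',r[:,1].max(), 'barrier x',(g[:,0].min(),g[:,0].max(),g[:,1].min()) if len(g) else None)
b=np.hstack([cv2.resize(cv2.imread('pics/side6.png')[100:400,120:400],None,fx=1.4,fy=1.4),cv2.resize(cv2.imread('pics/top6.png')[140:440,190:470],None,fx=1.4,fy=1.4)]);cv2.imwrite('pics/c6.png',b)
E
```

```text
False
first 20.5583 [-0.002 -0.14   0.032] F [ 0.06  -4.999 -0.021]
side 0.12 robot ymax -0.030045747332884405 barrier x (np.float64(0.09906460740522978), np.float64(0.1999913390165472), np.float64(-0.029950729417552027))
side 0.17 robot ymax -0.1211849929561483 barrier x None
side 0.22 robot ymax -0.12374445513310448 barrier x None
side 0.27 robot ymax -0.13007255111931496 barrier x None
side 0.32 robot ymax -0.10000653750627048 barrier x None
side 0.37 robot ymax -0.10574267848117455 barrier x None
side 0.42 robot ymax -0.17931342227222472 barrier x None
top 0.12 robot ymax -0.03000813600121599 barrier x (np.float64(0.09811483686269713), np.float64(0.198767495438283), np.float64(-0.029990657724756342))
top 0.32 robot ymax -0.09975943319791404 barrier x (np.float64(0.09809269783453256), np.float64(0.13746650116447057), np.float64(-0.02216220034148528))
top 0.42 robot ymax -0.08213720729601148 barrier x None
```

View pics/c6.png

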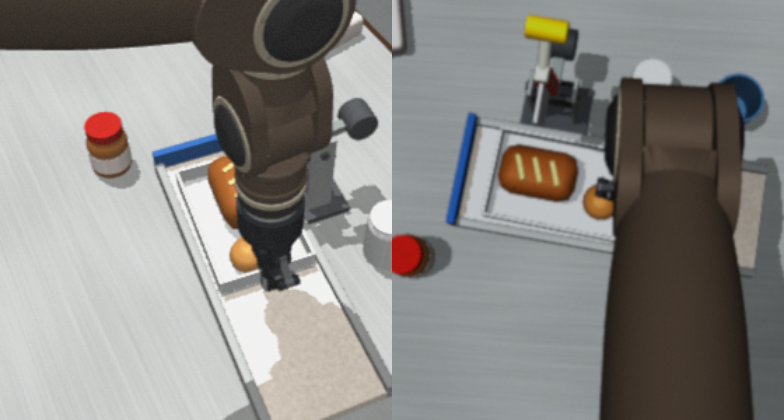

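The wrist will still clear the barrier by more than 20 mm at the end position. I'll finish slowly with a force stop.

```bash
python3 - <<'E'
from h import *
np.set_printoptions(precision=3,suppress=True)
def st(t):
    ob=env.observe();print(t,ob['clock'],L(ob['eef_pos']),'F',ob['wrist_force']@np.c_[ex,ey,ez])
x=-.002
print(env.servo_line(W(x,-.112,.032),max_speed=.03,max_force=15)); st('a')
print(env.servo_line(W(x,-.088,.032),max_speed=.015,max_force=12)); st('b')
env.wait(.3); st('c')
for n in('side','top'):
    im,d=env.get_image(n); cv2.imwrite(f'pics/{n}7.png',im[:,:,::-1])
b=np.hstack([cv2.resize(cv2.imread('pics/side7.png')[100:400,120:400],None,fx=1.4,fy=1.4),cv2.resize(cv2.imread('pics/top7.png')[140:440,190:470],None,fx=1.4,fy=1.4)]);cv2.imwrite('pics/c7.png',b)
E
```

```text
False
a 21.7417 [-0.002 -0.112  0.032] F [ 0.375 -2.198  0.173]
True
b 22.55 [-0.002 -0.105  0.032] F [ 1.342 -1.78   1.368]
c 22.85 [-0.003 -0.105  0.031] F [-0.471  0.947 -0.665]
```

View pics/c7.png

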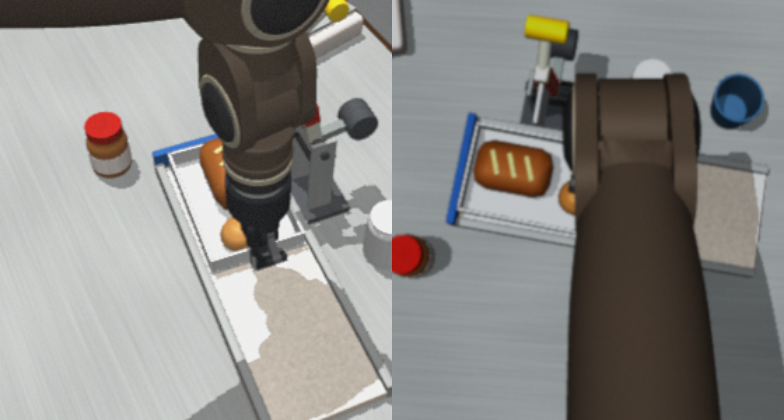

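The push ended in a force stop at y = -0.105. To check this is the end stop, I'll press once more and see whether anything still moves.

```bash
python3 - <<'E'
from h import *
np.set_printoptions(precision=4,suppress=True)
def st(t):
    ob=env.observe();print(t,ob['clock'],L(ob['eef_pos']),'F',ob['wrist_force']@np.c_[ex,ey,ez])
x=-.002
for k in range(2):
    print(env.servo_line(W(x,-.09,.032),max_speed=.015,max_force=18)); st('b')
print(env.servo_line(W(x,-.16,.032),max_speed=.06,max_force=10)); st('back')
env.servo_line(W(x,-.17,.2),max_speed=.12)
env.goto(W(-.15,-.33,.25),toolori(np.pi/2)); st('up')
for n in('side','top'):
    im,d=env.get_image(n); cv2.imwrite(f'pics/{n}8.png',im[:,:,::-1]); np.savez(n+'8.npz',im=im,d=d)
b=np.hstack([cv2.resize(cv2.imread('pics/side8.png')[100:400,120:400],None,fx=1.4,fy=1.4),cv2.resize(cv2.imread('pics/top8.png')[140:440,190:470],None,fx=1.4,fy=1.4)]);cv2.imwrite('pics/c8.png',b)
E
```

```text
True
b 23.4833 [-0.0018 -0.1044  0.0309] F [ 0.7168 -3.3495  2.2496]
True
b 23.9667 [-0.0019 -0.1045  0.0307] F [ 1.0497 -2.9999  1.9144]
False
back 25.0417 [-0.002  -0.1598  0.032 ] F [-0.7992  0.6921  0.3983]
up 27.4917 [-0.1494 -0.3297  0.2497] F [ 0.6234 -0.9738 -0.2171]
```

View pics/c8.png

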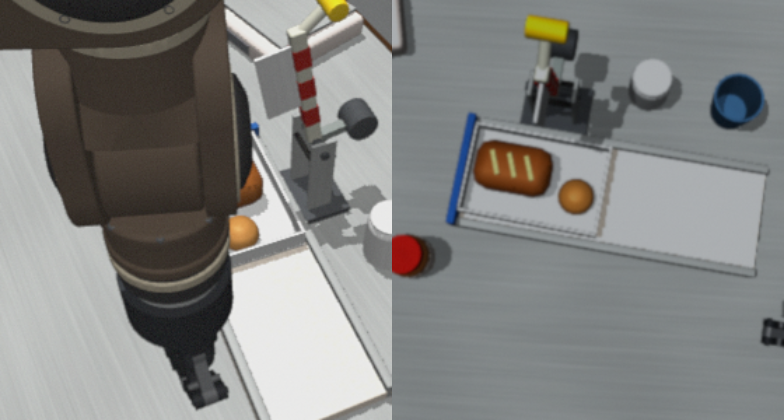

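```bash
python3 - <<'E'
from h import *
np.set_printoptions(precision=4,suppress=True)
a=np.load('top0.npz');b=np.load('top8.npz')
for nm,x in(('0',a),('8',b)):
    P=L(np.load('topP.npy')) if nm=='0' else L(depthpts('top',pix(np.ones((480,640))),x['d'])).reshape(480,640,3)
    m=(P[...,2]>.04)&(P[...,2]<.054)&(abs(P[...,0])<.064)&(P[...,1]<.105)&(P[...,1]>-.31)
    # trailing/leading rims: points by lane-y histogram
    y=P[m][:,1]; h,e=np.histogram(y,bins=np.arange(-.31,.11,.004)); print(nm,[(round(e[i],3),h[i]) for i in np.argsort(h)[-6:]], np.percentile(y,[1,99]))
    for k,(u,v) in dict(jar=(199,322),cup=(437,211),tin=(376,198)).items():
        q=P[v-30:v+30,u-30:u+30].reshape(-1,3); q=q[(q[:,2]>.06)&(q[:,2]<.1)]; print(k,len(q),(q.min(0)+q.max(0))/2)
z=b['im'][210:320,215:350,::-1]; cv2.imwrite('pics/z8.png',cv2.resize(z,None,fx=5.5,fy=5.5,interpolation=cv2.INTER_CUBIC))
E
```

```text
0 [(np.float64(-0.258), np.int64(42)), (np.float64(-0.226), np.int64(43)), (np.float64(-0.234), np.int64(43)), (np.float64(-0.23), np.int64(52)), (np.float64(-0.086), np.int64(118)), (np.float64(-0.282), np.int64(157))] [-0.2822 -0.0826]
jar 700 [-0.1311  0.1638  0.0754]
cup 421 [ 0.161  -0.2556  0.0729]
tin 700 [ 0.1683 -0.1302  0.0726]
8 [(np.float64(-0.058), np.int64(35)), (np.float64(-0.054), np.int64(37)), (np.float64(-0.038), np.int64(40)), (np.float64(-0.066), np.int64(43)), (np.float64(-0.07), np.int64(48)), (np.float64(-0.09), np.int64(110))] [-0.0897  0.0996]
jar 704 [-0.1327  0.164   0.0757]
cup 422 [ 0.1614 -0.2556  0.0726]
tin 702 [ 0.1677 -0.1302  0.0731]
```

View pics/z8.png

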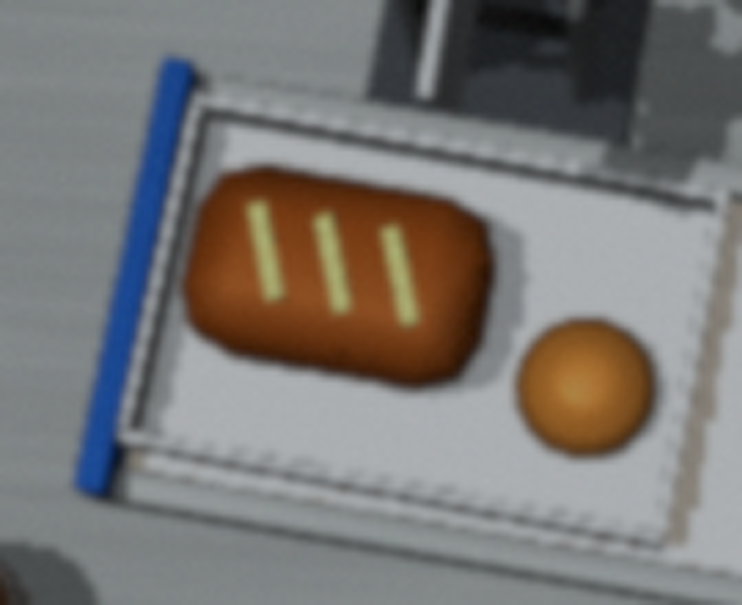

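The tray's leading wall is flush against the blue stop and its trailing edge is at y = -0.090, exactly home. The loaf and roll are inside it.

```bash
python3 -c "
from workcell import env
env.wait(.3); print(env.observe()['clock'], env.observe()['wrist_force']); env.close_job()"
```

```text
27.8917 [-0.40738074  1.0341112  -0.03532345]
the job is handed in; nothing more can be done
```

The barrier is up and stays up on its own, the tray is home against the end stop, and I handed the job in at about 28 s; no verdict is reported back.

**What I did:** With closed fingers under the yellow bar, I followed its arc past the balance point until it swung to its stop. I then pushed the tray from behind at 2–5 N, and two firmer presses at the end moved it no further.

**Last checks:**
- **Barrier:** right after the lift, both cameras put the bar within a few mm of where 1.4 rad would place it. In the last pictures, taken after the arm withdrew, it was still up, though I didn't measure it again.
- **Tray:** its edges run from y = -0.090 to about +0.10 m. The trailing edge matches fully home, and the leading wall looks flush with the blue stop, so the 0.10 m is most likely the depth image reading about 10 mm short there.
- **Bread:** the loaf and the roll are both in the tray.
- **Jar, cup and tin:** all within 2 mm of where they stood, which is measurement noise.
- **Robot:** clear of everything at hand-in.

**One disagreement:** the lane's centre line came out 2–4 mm different from the rails than from the barrier bar. The rail gap allowed for that, and it had no visible effect.

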